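# Find the bush that passes the plug gauge and fit it on the guide post

### The job

The bare guide post of the small die shoe needs a bush. Of the three alike steel bushes in the aluminium block only one is reamed right through, so take the plug gauge from its wooden stand and try its pin in one after another, easing it in with a light hand and never forcing it, until you find the bush it enters all the way to the collar. Put the gauge back in its hole in the stand, then slide that bush, head up, over the bare post and, again without force, fully down onto the shoe; leave the other two seated in the block and do not disturb the tools lying about.

Things in the scene. Friction and masses are not known exactly. Their poses are not given: they have to be found in the camera images.
- gauge: steel go plug gauge, loose, 97 mm long, 110 g, standing pin down in the stand; origin: centre of the pin's lower end, z up. Pin 15 mm dia x 32 mm (end tapered to 13 mm over 2.5 mm), collar 26 mm dia at z 32 to 37 mm, neck 13 mm dia to z 40, then a hexagonal handle 16 mm across flats to z 97, the grasp (flats square to its own x axis and every 60 deg from it)
- stand: wooden gauge stand, fixed, 70 (x) x 110 (y) x 40 mm high, origin at the centre of its underside; small fixed pin gauges stand up to 10 mm out of its top on the -y half
- stand_hole (a point): centre of the mouth of the gauge's hole in the top of the stand; hole 16.5 mm dia, 31 mm deep; the gauge is home with its pin's end on the hole's floor, 31 mm below this point
- nest: aluminium holding block, fixed, 56 (x) x 170 (y) x 30 mm high, origin at the centre of its underside, long axis along its own y; three pockets 29 mm dia, 18 mm deep, 55 mm apart, each with a bush standing in it
- pocket_left (a point): centre of the mouth of the pocket at the block's +y end (left as the robot sees it), on the block's top face
- pocket_middle (a point): centre of the mouth of the middle pocket, on the block's top face
- pocket_right (a point): centre of the mouth of the pocket at the block's -y end (right as the robot sees it), on the block's top face
- bush_a: one of three loose steel bushes that look alike; which one is good, and in which pocket it stands, is not told: find it with the gauge. 36 mm long, 150 g, origin at the centre of its lower end, z up: body 28 mm dia x 20 mm, on top a head 34 mm dia x 16 mm. It stands in its pocket with 1 mm of play, its head 2 to 18 mm above the block's top; grasp the head
- bush_b: another of the three bushes, outwardly the same as bush_a. Bores: 16 mm dia at the head's top in all three. In the good one it goes through and the pin enters 32 mm, until the collar meets the head; in the two bad ones it is undersize (14.4 mm dia) deeper down, which can hardly be seen, and the pin stops there: in one when it is 10 mm in, in the other when it is 16 mm in
- bush_c: another of the three bushes, outwardly the same as bush_a; sizes and bores as told under bush_a and bush_b
- eye_loupe: folding loupe lying in front of the work, 42 x 75 x 15 mm, loose; to be left alone
- flat_pliers: small flat pliers lying behind on the right, 130 x 38 x 11 mm, loose; to be left alone
- shoe: lower shoe of a small die set, fixed: dark steel plate 70 (x) x 150 (y) x 22 mm, origin at the centre of its underside; two upright posts 50 mm either side of its centre along its own y: the bare one at +y, the one at -y carrying a fitted bush that is fixed; between them a button 4 mm high
- post_foot (a point): centre of the bare post's foot, on the shoe's top face; post 15 mm dia, rising 44 mm above this point, its top 4 mm tapered to 12 mm dia; a bush is home when its lower end rests on the shoe
- blue_case: blue upright gauge case standing behind the work, 25 x 47 x 101 mm, loose; to be left alone
Things that resemble listed ones, but are neither listed nor needed, are in the scene too. Of the things like the gauge, leave any that is green; of the rest the smaller one is meant. Leave any green look-alike of the bush_b alone.

How it is judged (in metres and radians):
On the way:
1. the gauge's pin is home in a bush that stands in the block: collar on the bush's head (within 3 mm), pin upright in the bore (((horizontal distance between gauge and bush_a below 0.004 m and z of gauge in the frame of bush_a between 0 and 0.007 m and angle between the z axis of gauge and the z axis of bush_a, either way round below 0.12 rad and z of bush_a in the frame of nest below 0.016 m) or (horizontal distance between gauge and bush_b below 0.004 m and z of gauge in the frame of bush_b between 0 and 0.007 m and angle between the z axis of gauge and the z axis of bush_b, either way round below 0.12 rad and z of bush_b in the frame of nest below 0.016 m) or (horizontal distance between gauge and bush_c below 0.004 m and z of gauge in the frame of bush_c between 0 and 0.007 m and angle between the z axis of gauge and the z axis of bush_c, either way round below 0.12 rad and z of bush_c in the frame of nest below 0.016 m))), for 0.1 s.
At the end, for the whole second after the job is handed in: The gauge stands upright in its hole in the stand, within 3 mm of fully down; one bush sits head up on the die shoe's post, within 3 mm of fully down and square; the other two sit upright in pockets of the block, within 3 mm of fully down; all at rest (horizontal distance between gauge and stand_hole below 0.004 m and z of gauge in the frame of stand_hole below -0.028 m and angle between gauge's own z axis and vertical below 0.1 rad and linear speed of gauge below 0.02 m/s and ((horizontal distance between bush_a and post_foot below 0.004 m and z of bush_a in the frame of post_foot below 0.003 m and angle between the z axis of bush_a and the z axis of shoe, either way round below 0.1 rad and linear speed of bush_a below 0.02 m/s) or (horizontal distance between bush_b and post_foot below 0.004 m and z of bush_b in the frame of post_foot below 0.003 m and angle between the z axis of bush_b and the z axis of shoe, either way round below 0.1 rad and linear speed of bush_b below 0.02 m/s) or (horizontal distance between bush_c and post_foot below 0.004 m and z of bush_c in the frame of post_foot below 0.003 m and angle between the z axis of bush_c and the z axis of shoe, either way round below 0.1 rad and linear speed of bush_c below 0.02 m/s)) and ((horizontal distance between bush_a and post_foot below 0.004 m and z of bush_a in the frame of post_foot below 0.003 m and angle between the z axis of bush_a and the z axis of shoe, either way round below 0.1 rad and linear speed of bush_a below 0.02 m/s) or (z of bush_a in the frame of nest below 0.015 m and angle between bush_a's own z axis and vertical below 0.1 rad and (horizontal distance between bush_a and pocket_left below 0.004 m or horizontal distance between bush_a and pocket_middle below 0.004 m or horizontal distance between bush_a and pocket_right below 0.004 m))) and ((horizontal distance between bush_b and post_foot below 0.004 m and z of bush_b in the frame of post_foot below 0.003 m and angle between the z axis of bush_b and the z axis of shoe, either way round below 0.1 rad and linear speed of bush_b below 0.02 m/s) or (z of bush_b in the frame of nest below 0.015 m and angle between bush_b's own z axis and vertical below 0.1 rad and (horizontal distance between bush_b and pocket_left below 0.004 m or horizontal distance between bush_b and pocket_middle below 0.004 m or horizontal distance between bush_b and pocket_right below 0.004 m))) and ((horizontal distance between bush_c and post_foot below 0.004 m and z of bush_c in the frame of post_foot below 0.003 m and angle between the z axis of bush_c and the z axis of shoe, either way round below 0.1 rad and linear speed of bush_c below 0.02 m/s) or (z of bush_c in the frame of nest below 0.015 m and angle between bush_c's own z axis and vertical below 0.1 rad and (horizontal distance between bush_c and pocket_left below 0.004 m or horizontal distance between bush_c and pocket_middle below 0.004 m or horizontal distance between bush_c and pocket_right below 0.004 m)))); the robot touches nothing.
It fails at once if the gauge is forced or rammed: it bears on a bush with a peak of more than 90 N (contact force between gauge and bush_a above 90 N or contact force between gauge and bush_b above 90 N or contact force between gauge and bush_c above 90 N).
It fails at once if a bush is forced or rammed onto the post or shoe: it bears on it with a peak of more than 90 N (contact force between shoe and bush_a above 90 N or contact force between shoe and bush_b above 90 N or contact force between shoe and bush_c above 90 N).
It fails at once if a tool lying about (loupe, pliers, blue case) is moved by more than 20 mm (distance of any of eye_loupe, flat_pliers, blue_case from where it was at the start of the episode above 0.02 m).
It also fails if it takes over 69 s, if anything falls off the work surface, if the arm or the gripper's body presses on something with over 40 N, if the wrist force passes 120 N, or if a joint passes its speed limit or range.

### The arm

A 7-joint arm with a two-finger parallel gripper is mounted at the origin on a cart in front of the work surface, level with it; the furniture and walls round the work are solid. World frame = base frame: x ahead of the robot, y to its left, z up, the work surface at z = 0. Lengths are in mm, angles in rad, forces in N, time in s.
With the tool pointing down it reaches from about 350 to 900 mm from the base axis. Payload 7.2 kg.
Tool frame: the origin (TCP) lies midway between the tips of the shut fingers; the grasp point (between the pads) lies 19 mm behind it; z points along the fingers, y is the line along which they close (so a half turn about z gives the same grasp; the last joint's range is limited). The gripper opens to 85 mm and grips with 20 to 120 N. Pads are 22 mm wide; open, the fingers measure 114 mm over their backs; the gripper's body (76 mm by 85 mm) begins 54 mm behind the grasp point. The pads swing forward as they close: fully open they stand 13 mm farther back than shut.
Start: joints at [-1.361, 0.411, -0.013, 1.596, 0.006, 1.134, -0.082], TCP at [171.41, 601.039, 231.297] pointing down, gripper open.
Joint ranges: [-2.95, 2.95], [-0.29, 1.99], [-1.47, 1.44], [0.14, 2.54], [-1.03, 4.17], [0.13, 1.85], [-2.86, 2.86]. Speed limits (rad/s): [2.39, 2.39, 3.01, 3.01, 3.14, 3.14, 3.14].

### API

Orientations are given as [roll, pitch, yaw] about the fixed x, y, z axes, in that order (R = Rz(yaw) Ry(pitch) Rx(roll)).
In Python, from station import observe, camera, close_job gives the robot as it stands. The module is installed in compiled form; this text tells all that it offers.
- The arm moves only by the tool play_rows, never from a script. Its argument "targets" is a list of rows, each a list of 3 entries, a list of its own where there are three numbers: the turn, a rotation vector about the tool's x, y, z in degrees, then the shift along the tool's x, y, z in cm, then the opening, from 0 (shut) to 1 (fully open). In form: [[[wx, wy, wz], [tx, ty, tz], fingers], ...]. A call has 1 to 8 rows; each row shifts and turns the commanded pose from where the row before left it, along the tool's axes as they then stand; what a row does not reach is not made up. A row lasts 1/12 s, in which the tool goes at most 41.7 mm and 7.16 degrees, less where a joint would pass 70% of its speed; a pose out of reach is approached as far as the arm can. A call with a gripper value outside its range is refused whole. The fingers move at their own pace and stop on an object; "newtons" is the grip in N (left out, the last holds). Time passes only in rows, so rows that do not move let the fingers close. It gives the time, the measured TCP pose, the force, the opening and the grip force at its end, in the units of the state.
- observe(): the state, without advancing time (a new reading comes with each control period).
- camera(name): name is "side" or "top"; returns a dict with "pixels" (480x640x3 uint8, blue, green, red), "fov_y" (degrees; the focal length in pixels is half the picture's height over the tangent of half this angle, whatever the lens; pixels are square), "cx", "cy" (the principal point, pixels), "view" (4x4, takes a point from world to camera coordinates). Camera axes: x right, y up, looking along -z (the intrinsics and any distortion apply to the point x, -y, -z); pixel columns grow to the right and rows downward; lengths in mm; the calibration is good to about 2 mm. A picture is of the moment at which its call begins. There is no depth.
- close_job(): hands the job in; it is judged then, once.
The state is a dict: "time_s": time; "joint_pos": joint angles; "joint_velocities": joint speeds; "effort": joint torques, N m; "eef_pos": TCP position; "tool_rot": TCP orientation; "wrist_force": force on the tool from outside, world axes, zero at the start; "ft_torque": the same for the moment, N m; "width": finger opening in mm; "grip_force": force on a finger pad.
Only numpy, scipy, OpenCV 4.12 (cv2) and the standard library are available. Lean on these libraries where they do the work, as an engineer would, in place of code of your own. Each camera call takes 0.05 s, during which the arm holds its last target. There are 200 camera calls.

## Working session

There is one attempt and no reset: what is moved stays moved. The work goes in short steps, Python scripts to look and compute and a tool call to move; the robot and the scene stay as the last step left them, time stands still between calls to the robot, and variables do not carry over. Pictures are saved under pics/ and viewed, at most 10 in all, crops included, and the job is handed in when it is done.

Besides the shell and the picture viewer there is one more tool, called after "Request:" by a JSON object that holds its "api" and its "payload", one argument or row to a line. play_rows: Moves the arm, as the interface text tells. Its arguments: {"type":"object","properties":{"targets":{"type":"array"},"newtons":{"type":"number"}},"required":["targets"]}

```bash
mkdir -p pics
cat > h.py <<'E'
import numpy as np,cv2
from station import observe,camera,close_job
def cam(n,save=None):
    c=camera(n)
    if save: cv2.imwrite(save,c["pixels"])
    return c
def K(c):
    f=240/np.tan(np.radians(c["fov_y"])/2); return f,c["cx"],c["cy"]
def proj(c,P):
    f,cx,cy=K(c);V=np.array(c["view"]);P=np.atleast_2d(P)
    q=P@V[:3,:3].T+V[:3,3]
    return np.c_[cx+f*q[:,0]/-q[:,2],cy-f*q[:,1]/-q[:,2]]
def atz(c,u,v,z):
    f,cx,cy=K(c);V=np.array(c["view"]);R=V[:3,:3];o=-R.T@V[:3,3]
    d=R.T@np.array([(u-cx)/f,-(v-cy)/f,-1]);return o+d*(z-o[2])/d[2]
E
python3 - <<'E'
from h import *
for n in("top","side"):
    c=cam(n,f"pics/{n}0.png");print(n,{k:(v if k!="pixels" else v.shape) for k,v in c.items()})
print(observe())
E
```

```text
top {'pixels': (480, 640, 3), 'fov_y': 57.783542887155356, 'cx': 320.4511944359732, 'cy': 240.2446503436991, 'view': array([[ 1.71480963e-02, -9.99783226e-01,  1.18085904e-02,
         3.26999303e+01],
       [ 9.94868568e-01,  1.82392249e-02,  9.95181591e-02,
        -5.23073130e+02],
       [-9.97119657e-02,  1.00414485e-02,  9.94965674e-01,
        -9.20149141e+02],
       [ 0.00000000e+00,  0.00000000e+00,  0.00000000e+00,
         1.00000000e+00]])}
side {'pixels': (480, 640, 3), 'fov_y': 51.98138270984709, 'cx': 318.87199662451263, 'cy': 240.50878190494322, 'view': array([[-9.45208199e-01, -3.25697700e-01,  2.24158255e-02,
         5.09183122e+02],
       [ 2.16117160e-01, -5.72774340e-01,  7.90710395e-01,
        -1.33052022e+02],
       [-2.44693348e-01,  7.52230393e-01,  6.11779864e-01,
        -8.72742682e+02],
       [ 0.00000000e+00,  0.00000000e+00,  0.00000000e+00,
         1.00000000e+00]])}
{'time_s': 0.1, 'joint_pos': array([-1.36120867,  0.41184817, -0.0127222 ,  1.59695061,  0.00562404,
        1.13430673, -0.08220148]), 'joint_velocities': array([ 6.39650733e-04, -1.09738604e-03, -1.52650803e-03, -3.84824443e-04,
       -1.58718361e-04, -4.45241278e-04, -2.47575029e-05]), 'effort': array([ 2.75205799e-03, -6.01825619e+01,  6.84212353e-01, -3.00086403e+01,
        1.39769632e-02,  6.47722612e-03,  2.35393550e-06]), 'eef_pos': array([171.30898686, 600.60178862, 230.52350106]), 'tool_rot': array([-3.14012059e+00,  1.21869870e-04,  2.86384728e+00]), 'wrist_force': array([ 0.03192669, -0.1162263 , -0.20420049]), 'ft_torque': array([ 0.01368354,  0.00817212, -0.00136561]), 'grip_force': 0.0, 'width': 85.7513681298219}
```

View pics/top0.png

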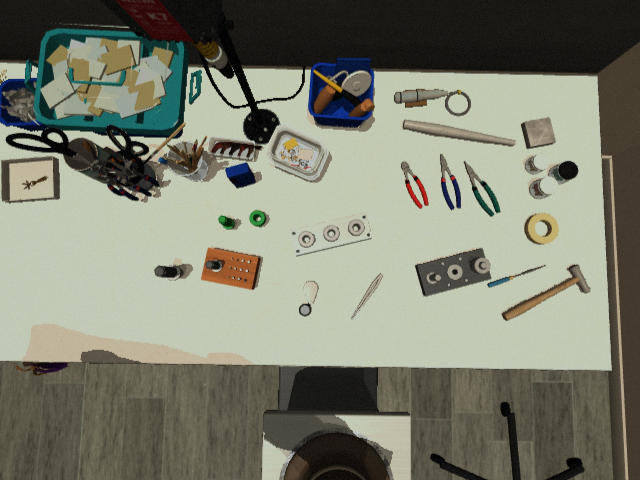

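View pics/side0.png

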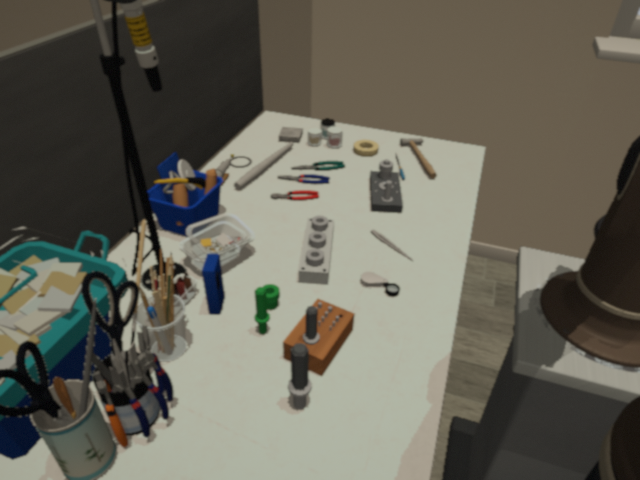

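The top view shows these gauge-like things:
- Dark gauge upright in the stand at (215,265).
- Larger dark one standing free at (170,271).
- Green one at (228,222).

The bushes in the block are at (306,239), (331,233) and (355,227). A green bush is at (258,218), and the fitted bush on the shoe is at (481,265). The gauge in the stand, being the smaller non-green one, is my choice. I'll check it in close crops.

Run:
```python
from h import *
t=cv2.imread("pics/top0.png");s=cv2.imread("pics/side0.png")
def cr(im,x,y,w,h,k): return cv2.convertScaleAbs(cv2.resize(im[y:y+h,x:x+w],None,fx=k,fy=k,interpolation=cv2.INTER_CUBIC),alpha=1.2)
a=cr(t,195,240,72,54,5.5);b=cr(t,285,205,96,56,4);
m=np.zeros((600,800,3),np.uint8)
def put(im,x,y): m[y:y+im.shape[0],x:x+im.shape[1]]=im
put(cr(t,195,240,72,54,5),0,0)       #360x270
put(cr(t,288,210,88,50,5),360,0)     #440x250
put(cr(t,410,242,88,60,5),0,280)    #440x300
put(cr(s,280,290,80,64,4),450,280)
cv2.imwrite("pics/m1.png",m)
m=np.zeros((600,800,3),np.uint8)
put(cr(s,280,295,80,80,5),0,0)
put(cr(s,290,208,54,80,5),400,0)
put(cr(s,360,150,54,64,5),400,270) if 0 else put(cr(s,360,150,54,64,4),0,410-66) if 0 else put(cr(s,360,152,50,64,3),0,405)
cv2.imwrite("pics/m2.png",m)
```

```text
(no output)
```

View pics/m1.png

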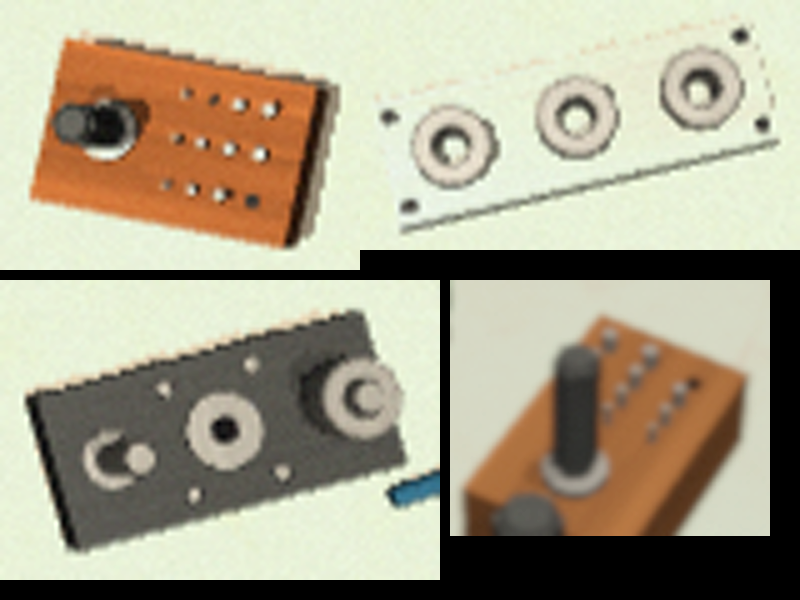

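View pics/m2.png

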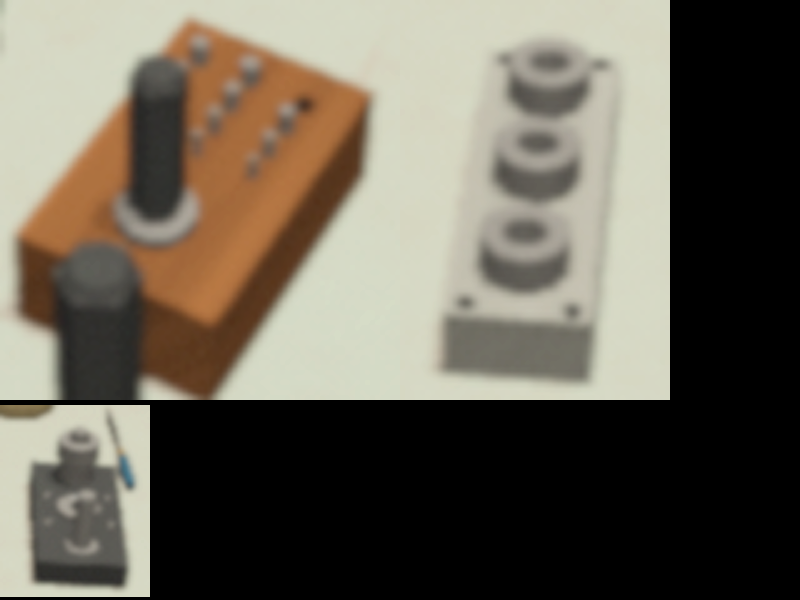

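The crops confirm the choice: a dark hex handle with a pale collar stands in the wooden stand, with its handle top at about (209.8,264.6) in the top view. The bush head tops are at about (306.8,239.2), (331.4,233.4) and (356.4,227.6), and the bare post's top is at about (438.2,277.8). Next I'll turn these into positions and cross-check them with the side view.

```bash
cat >> h.py <<'E'
def tri(ct,pt,cs,ps):
    A=[];b=[]
    for c,p in((ct,pt),(cs,ps)):
        f,cx,cy=K(c);V=np.array(c["view"]);R=V[:3,:3];o=-R.T@V[:3,3]
        d=R.T@np.array([(p[0]-cx)/f,-(p[1]-cy)/f,-1]);d/=np.linalg.norm(d);M=np.eye(3)-np.outer(d,d);A.append(M);b.append(M@o)
    return np.linalg.solve(A[0]+A[1],b[0]+b[1])
E
python3 - <<'E'
from h import *
np.set_printoptions(precision=1,suppress=True)
t=cam("top");s=cam("side")
for c in(t,s): print("campos",-np.array(c["view"])[:3,:3].T@np.array(c["view"])[:3,3])
q=lambda X,Y,x0,y0,k:((X+.5)/k-.5+x0,(Y+.5)/k-.5+y0)
T={};S={}
T["handle"]=q(74,123,195,240,5),106;S["handle"]=q(160,76,280,295,5)
T["collar"]=q(108,130,195,240,5),46;S["collar"]=q(157,210,280,295,5)
for n,a,b in(("bL",(94,146),(125,232)),("bM",(217,117),(138,142)),("bR",(342,88),(148,62))):
    T[n]=q(*a,288,210,5),48;S[n]=q(*b,290,208,5)
T["post"]=q(141,459,410,242-280/5,5),66;S["post"]=q(87,495-405,360,152,3)
T["foot"]=q(113,461,410,242-56,5),22
T["fit"]=q(370,398,410,242-56,5),66
T["button"]=q(225,430,410,242-56,5),26
for i,(X,Y) in enumerate(((27,392),(360,312),(407,460),(78,550))): T[f"sh{i}"]=q(X,Y,410,242-56,5),22
for i,(X,Y) in enumerate(((65,38),(322,85),(287,240),(30,200))): T[f"st{i}"]=q(X,Y,195,240,5),40
for n,(p,z) in T.items():
    print(n,np.array(p),"top@z",atz(t,*p,z)[:2],*( ("side@z",atz(s,*S[n],z)[:2],"tri",tri(t,p,s,S[n])) if n in S else ()))
E
```

```text
campos [428.1  51.5 967.2]
campos [296.5 746.1 627.7]
handle [209.4 264.2] top@z [462.9 261.1] side@z [461.1 265.2] tri [462.6 261.9 102.3]
collar [216.2 265.6] top@z [462.6 261.3] side@z [461.6 264. ] tri [462.6 261.8  43.3]
bL [306.4 238.8] top@z [522.7  72.1] side@z [522.4  74.9] tri [523.1  72.2  45.7]
bM [331. 233.] top@z [536.1  20. ] side@z [536.1  20.9] tri [536.3  20.   47.3]
bR [356.  227.2] top@z [549.5 -33.1] side@z [549.9 -31.4] tri [550.1 -33.2  46.7]
post [437.8 277.4] top@z [ 445.5 -202. ] side@z [ 445.6 -201.1] tri [ 445.7 -202.2   65.4]
foot [432.2 277.8] top@z [ 445.3 -202.2]
fit [483.6 265.2] top@z [ 472.5 -297.8]
button [454.6 271.6] top@z [ 459.4 -249.9]
sh0 [415. 264.] top@z [ 474.6 -164.9]
sh1 [481.6 248. ] top@z [ 512.2 -311.2]
sh2 [491.  277.6] top@z [ 447.9 -330.5]
sh3 [425.2 295.6] top@z [ 406.6 -186.7]
st0 [207.6 247.2] top@z [501.7 282.5]
st1 [259.  256.6] top@z [483.6 172.5]
st2 [252.  287.6] top@z [417.7 185.2]
st3 [200.6 279.6] top@z [432.6 294.3]
```

Request:
{"api": "play_rows", "payload": {
  "targets": [
    [[0, 0, 7], [0, 0, 0], 0.5],
    [[0, 0, 7], [0, 0, 0], 0.5],
    [[0, 0, 7], [0, 0, 0], 0.5],
    [[0, 0, 7], [0, 0, 0], 0.5],
    [[0, 0, 7], [0, 0, 0], 0.5],
    [[0, 0, 7], [0, 0, 0], 0.5],
    [[0, 0, 7], [0, 0, 0], 0.5],
    [[0, 0, 7], [0, 0, 0], 0.5]
  ]
}}

```text
time_s: 0.87
eef_pos: [171.4, 600.9, 231.1]
tool_rot: [-3.141, 0.0, 1.88]
wrist_force: [-0.2, -0.7, 0.5]
width: 42.6
grip_force: 0.0
```

Request:
{"api": "play_rows", "payload": {
  "targets": [
    [[0, 0, 3.8], [0, 0, 0], 0.5],
    [[0, 0, 0], [-3.3, 1.65, 0], 0.5],
    [[0, 0, 0], [-3.3, 1.65, 0], 0.5],
    [[0, 0, 0], [-3.3, 1.65, 0], 0.5],
    [[0, 0, 0], [-3.3, 1.65, 0], 0.5],
    [[0, 0, 0], [-3.3, 1.65, 0], 0.5],
    [[0, 0, 0], [-3.3, 1.65, 0], 0.5],
    [[0, 0, 0], [-3.3, 1.65, 0], 0.5]
  ]
}}

```text
time_s: 1.53
eef_pos: [341.2, 404.1, 231.3]
tool_rot: [3.142, -0.0, 1.82]
wrist_force: [1.0, 0.7, 0.1]
width: 42.5
grip_force: 0.0
```

Request:
{"api": "play_rows", "payload": {
  "targets": [
    [[0, 0, 0], [-3.4, 1.66, 0], 0.5],
    [[0, 0, 0], [-3.4, 1.66, 0], 0.5],
    [[0, 0, 0], [-3.4, 1.66, 0], 0.5],
    [[0, 0, 0], [-3.4, 1.66, 0], 0.5],
    [[0, 0, 0], [-3.4, 1.66, 0], 0.5],
    [[0, 0, 0], [0, 0, 0], 0.5],
    [[0, 0, 0], [0, 0, 0], 0.5]
  ]
}}

```text
time_s: 2.12
eef_pos: [464.1, 259.1, 231.3]
tool_rot: [3.141, 0.001, 1.815]
wrist_force: [-0.7, 1.0, -0.3]
width: 42.7
grip_force: 0.0
```

Run:
```python
from h import *
np.set_printoptions(precision=4,suppress=True)
t=cam("top","pics/t2.png");s=cam("side","pics/s2.png")
o=observe();print(o["eef_pos"],o["tool_rot"],o["joint_pos"],o["joint_velocities"])
m=np.zeros((480,800,3),np.uint8)
def cr(im,x,y,w,h,k): return cv2.convertScaleAbs(cv2.resize(im[y:y+h,x:x+w],None,fx=k,fy=k,interpolation=cv2.INTER_CUBIC),alpha=1.3)
m[:,:400]=cr(t["pixels"],150,200,100,120,4);m[:,400:]=cr(s["pixels"],270,230,100,120,4)
cv2.imwrite("pics/m3.png",m)
p=o["eef_pos"];print(proj(t,p),proj(s,p))
```

```text
[462.1667 262.0133 231.1103] [-3.1411 -0.0004  1.8205] [-0.9328  0.2567  0.3973  1.8447 -0.1134  1.0625 -0.2421] [-0.0196 -0.0006 -0.0135 -0.0003  0.0017  0.0006  0.0007]
[[190.8649 261.2885]] [[312.9274 240.8913]]
```

View pics/m3.png

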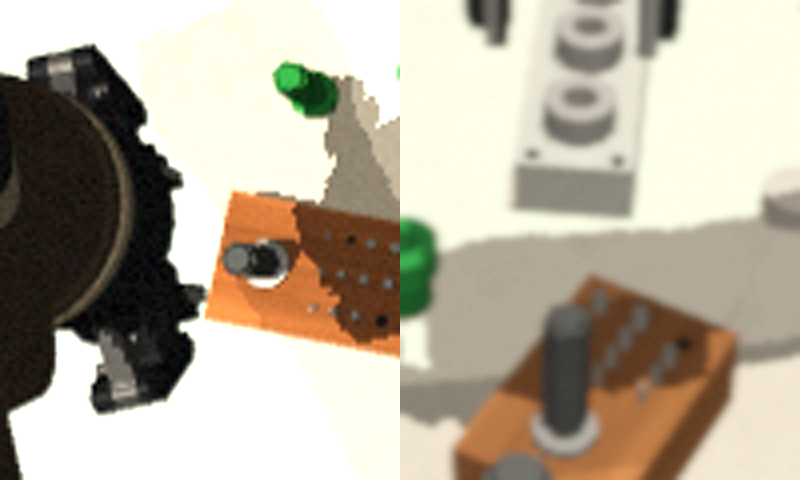

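The left panel shows the gripper over the gauge with its fingers straddling it in x. The right panel shows the gauge at crop (567,320). The TCP agrees with the gauge axis within about 1 mm, so I'm going down.

Request:
{"api": "play_rows", "payload": {
  "targets": [
    [[0, 0, 0], [0, 0, 3], 0.5],
    [[0, 0, 0], [0, 0, 3], 0.5],
    [[0, 0, 0], [0, 0, 3], 0.5],
    [[0, 0, 0], [0, 0, 3], 0.5],
    [[0, 0, 0], [0, 0, 2.5], 0.5],
    [[0, 0, 0], [0, 0, 2], 0.5],
    [[0, 0, 0], [0, 0, 0.5], 0.5],
    [[0, 0, 0], [0, 0, 0], 0.4]
  ]
}}

```text
time_s: 2.88
eef_pos: [461.0, 262.1, 59.9]
tool_rot: [-3.138, 0.001, 1.822]
wrist_force: [0.0, 0.7, 0.5]
width: 34.2
grip_force: 0.0
```

Request:
{"api": "play_rows", "payload": {
  "targets": [
    [[0, 0, 0], [0, 0, 0], 0.3],
    [[0, 0, 0], [0, 0, 0], 0.2],
    [[0, 0, 0], [0, 0, 0], 0.1],
    [[0, 0, 0], [0, 0, 0], 0.0],
    [[0, 0, 0], [0, 0, 0], 0],
    [[0, 0, 0], [0, 0, 0], 0],
    [[0, 0, 0], [0, 0, 0], 0]
  ],
  "newtons": 40
}}

```text
time_s: 3.47
eef_pos: [463.5, 262.2, 62.6]
tool_rot: [3.139, -0.001, 1.82]
wrist_force: [-0.7, -0.4, 6.6]
width: 16.6
grip_force: 39.7
```

Request:
{"api": "play_rows", "payload": {
  "targets": [
    [[0, 0, 0], [0, 0, -1], 0],
    [[0, 0, 0], [0, 0, -2], 0],
    [[0, 0, 0], [0, 0, -2.5], 0],
    [[0, 0, 0], [0, 0, -2.5], 0],
    [[0, 0, 0], [-3.3, 0.19, 0], 0],
    [[0, 0, 0], [-3.3, 0.19, 0], 0],
    [[0, 0, 0], [-3.3, 0.19, 0], 0],
    [[0, 0, 0], [-3.3, 0.19, 0], 0]
  ]
}}

```text
time_s: 4.13
eef_pos: [502.7, 134.0, 142.2]
tool_rot: [3.141, -0.0, 1.821]
wrist_force: [1.2, 0.2, -1.3]
width: 16.7
grip_force: 39.6
```

Request:
{"api": "play_rows", "payload": {
  "targets": [
    [[0, 0, 0], [-3.3, 0.19, 0], 0],
    [[0, 0, 0], [-2.3, 0.21, 0], 0],
    [[0, 0, 0], [-1.0, 0, 0], 0],
    [[0, 0, 0], [0, 0, 1.5], 0],
    [[0, 0, 0], [0, 0, 1.5], 0],
    [[0, 0, 0], [0, 0, 0.5], 0],
    [[0, 0, 0], [0, 0, 0], 0],
    [[0, 0, 0], [0, 0, 0], 0]
  ]
}}

```text
time_s: 4.8
eef_pos: [522.7, 72.9, 106.6]
tool_rot: [-3.141, -0.0, 1.821]
wrist_force: [0.2, -0.4, -1.9]
width: 16.4
grip_force: 39.5
```

Run:
```python
from h import *
np.set_printoptions(precision=4,suppress=True)
t=cam("top","pics/t4.png");s=cam("side","pics/s4.png")
o=observe();print(o["eef_pos"],o["tool_rot"],o["joint_pos"],o["wrist_force"],o["width"])
m=np.zeros((480,800,3),np.uint8)
def cr(im,x,y,w,h,k): return cv2.convertScaleAbs(cv2.resize(im[y:y+h,x:x+w],None,fx=k,fy=k,interpolation=cv2.INTER_CUBIC),alpha=1.2)
m[:,:400]=cr(t["pixels"],270,200,80,96,5);m[:,400:]=cr(s["pixels"],275,195,80,96,5)
cv2.imwrite("pics/m4.png",m)
```

```text
[523.2341  72.8308 107.1073] [ 3.1405 -0.0001  1.8207] [-0.5549  0.4139  0.4141  1.9811 -0.23    0.7905  0.2407] [-0.4115 -0.122  -1.148 ] 16.551152652657823
```

View pics/m4.png

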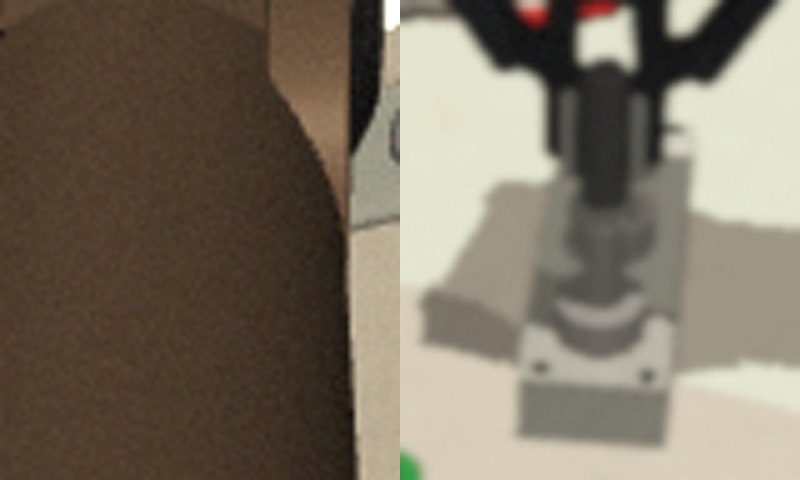

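The side view shows the gauge upright between the pads. Its pin end is at crop (602,290), just over the left bush's bore. I'm easing it in.

Request:
{"api": "play_rows", "payload": {
  "targets": [
    [[0, 0, 0], [0, 0, 0.2], 0],
    [[0, 0, 0], [0, 0, 0.2], 0],
    [[0, 0, 0], [0, 0, 0.2], 0],
    [[0, 0, 0], [0, 0, 0.15], 0],
    [[0, 0, 0], [0, 0, 0.15], 0],
    [[0, 0, 0], [0, 0, 0.1], 0],
    [[0, 0, 0], [0, 0, 0], 0],
    [[0, 0, 0], [0, 0, 0], 0]
  ]
}}

```text
time_s: 5.57
eef_pos: [522.8, 72.4, 96.2]
tool_rot: [-3.141, 0.0, 1.82]
wrist_force: [1.3, -0.3, -1.7]
width: 16.7
grip_force: 39.5
```

Request:
{"api": "play_rows", "payload": {
  "targets": [
    [[0, 0, 0], [0, 0, 0.2], 0],
    [[0, 0, 0], [0, 0, 0.2], 0],
    [[0, 0, 0], [0, 0, 0.2], 0],
    [[0, 0, 0], [0, 0, 0.1], 0],
    [[0, 0, 0], [0, 0, 0.1], 0],
    [[0, 0, 0], [0, 0, 0], 0],
    [[0, 0, 0], [0, 0, 0], 0]
  ]
}}

```text
time_s: 6.15
eef_pos: [522.7, 72.4, 88.2]
tool_rot: [-3.141, 0.0, 1.82]
wrist_force: [-0.3, 1.2, -1.9]
width: 16.4
grip_force: 39.5
```

Request:
{"api": "play_rows", "payload": {
  "targets": [
    [[0, 0, 0], [0, 0, 0.2], 0],
    [[0, 0, 0], [0, 0, 0.1], 0],
    [[0, 0, 0], [0, 0, 0.1], 0],
    [[0, 0, 0], [0, 0, 0.1], 0],
    [[0, 0, 0], [0, 0, 0.1], 0],
    [[0, 0, 0], [0, 0, 0], 0],
    [[0, 0, 0], [0, 0, 0], 0]
  ]
}}

```text
time_s: 6.73
eef_pos: [523.9, 72.2, 85.3]
tool_rot: [3.139, -0.001, 1.819]
wrist_force: [-7.4, -1.3, 32.1]
width: 16.9
grip_force: 43.4
```

The left bush stopped the pin at about 16 mm with 32 N, so it is bad. I'm backing out and moving to the middle one.

Request:
{"api": "play_rows", "payload": {
  "targets": [
    [[0, 0, 0], [0, 0, -0.5], 0],
    [[0, 0, 0], [0, 0, -1], 0],
    [[0, 0, 0], [0, 0, -1.5], 0],
    [[0, 0, 0], [0, 0, 0], 0],
    [[0, 0, 0], [-2, 0, 0], 0],
    [[0, 0, 0], [-2.5, 0, 0], 0],
    [[0, 0, 0], [-1, 0, 0], 0],
    [[0, 0, 0], [0, 0, 0], 0]
  ]
}}

```text
time_s: 7.4
eef_pos: [536.6, 16.0, 112.0]
tool_rot: [-3.141, 0.001, 1.816]
wrist_force: [-0.4, -0.4, -1.4]
width: 16.6
grip_force: 39.8
```

Request:
{"api": "play_rows", "payload": {
  "targets": [
    [[0, 0, 0], [0, 0, 0.5], 0],
    [[0, 0, 0], [0, 0, 0.3], 0],
    [[0, 0, 0], [0, 0, 0.2], 0],
    [[0, 0, 0], [0, 0, 0.2], 0],
    [[0, 0, 0], [0, 0, 0.2], 0],
    [[0, 0, 0], [0, 0, 0.2], 0],
    [[0, 0, 0], [0, 0, 0], 0],
    [[0, 0, 0], [0, 0, 0], 0]
  ]
}}

```text
time_s: 8.07
eef_pos: [536.4, 19.3, 96.2]
tool_rot: [-3.142, -0.0, 1.82]
wrist_force: [1.0, 0.6, -1.4]
width: 16.4
grip_force: 39.7
```

Request:
{"api": "play_rows", "payload": {
  "targets": [
    [[0, 0, 0], [0, 0, 0.2], 0],
    [[0, 0, 0], [0, 0, 0.2], 0],
    [[0, 0, 0], [0, 0, 0.2], 0],
    [[0, 0, 0], [0, 0, 0.1], 0],
    [[0, 0, 0], [0, 0, 0.1], 0],
    [[0, 0, 0], [0, 0, 0], 0],
    [[0, 0, 0], [0, 0, 0], 0]
  ]
}}

```text
time_s: 8.65
eef_pos: [536.3, 19.1, 88.2]
tool_rot: [-3.141, -0.0, 1.82]
wrist_force: [0.8, 0.3, -1.4]
width: 16.5
grip_force: 39.8
```

Request:
{"api": "play_rows", "payload": {
  "targets": [
    [[0, 0, 0], [0, 0, 0.2], 0],
    [[0, 0, 0], [0, 0, 0.2], 0],
    [[0, 0, 0], [0, 0, 0.2], 0],
    [[0, 0, 0], [0, 0, 0.1], 0],
    [[0, 0, 0], [0, 0, 0.1], 0],
    [[0, 0, 0], [0, 0, 0], 0],
    [[0, 0, 0], [0, 0, 0], 0]
  ]
}}

```text
time_s: 9.23
eef_pos: [536.3, 19.0, 80.1]
tool_rot: [-3.141, 0.0, 1.82]
wrist_force: [0.0, 0.4, -2.1]
width: 16.5
grip_force: 39.7
```

Request:
{"api": "play_rows", "payload": {
  "targets": [
    [[0, 0, 0], [0, 0, 0.2], 0],
    [[0, 0, 0], [0, 0, 0.2], 0],
    [[0, 0, 0], [0, 0, 0.2], 0],
    [[0, 0, 0], [0, 0, 0.2], 0],
    [[0, 0, 0], [0, 0, 0.1], 0],
    [[0, 0, 0], [0, 0, 0.1], 0],
    [[0, 0, 0], [0, 0, 0], 0],
    [[0, 0, 0], [0, 0, 0], 0]
  ]
}}

```text
time_s: 9.9
eef_pos: [536.3, 19.1, 70.2]
tool_rot: [-3.141, -0.0, 1.82]
wrist_force: [-0.0, 0.4, -2.2]
width: 16.5
grip_force: 39.7
```

Request:
{"api": "play_rows", "payload": {
  "targets": [
    [[0, 0, 0], [0, 0, 0.1], 0],
    [[0, 0, 0], [0, 0, 0.1], 0],
    [[0, 0, 0], [0, 0, 0.1], 0],
    [[0, 0, 0], [0, 0, 0], 0],
    [[0, 0, 0], [0, 0, 0], 0]
  ]
}}

```text
time_s: 10.32
eef_pos: [537.0, 18.9, 69.5]
tool_rot: [3.14, -0.001, 1.82]
wrist_force: [-5.7, 0.4, 21.9]
width: 16.4
grip_force: 42.1
```

The pin is home: the collar is on the middle bush's head and the force rose only there. The middle bush is the good one. The gauge now goes back to the stand by the exact reverse displacement.

Request:
{"api": "play_rows", "payload": {
  "targets": [
    [[0, 0, 0], [0, 0, -0.5], 0],
    [[0, 0, 0], [0, 0, -1.5], 0],
    [[0, 0, 0], [0, 0, -2], 0],
    [[0, 0, 0], [0, 0, -2], 0],
    [[0, 0, 0], [0, 0, -2], 0],
    [[0, 0, 0], [3, -0.16, 0], 0],
    [[0, 0, 0], [3.2, -0.2, 0], 0],
    [[0, 0, 0], [3.2, -0.2, 0], 0]
  ]
}}

```text
time_s: 10.98
eef_pos: [507.6, 109.2, 147.8]
tool_rot: [3.141, -0.0, 1.818]
wrist_force: [1.1, -0.1, -2.0]
width: 16.6
grip_force: 39.8
```

Request:
{"api": "play_rows", "payload": {
  "targets": [
    [[0, 0, 0], [3.2, -0.2, 0], 0],
    [[0, 0, 0], [3.2, -0.2, 0], 0],
    [[0, 0, 0], [3.2, -0.2, 0], 0],
    [[0, 0, 0], [3.2, 0, 0], 0],
    [[0, 0, 0], [2.1, 0, 0], 0],
    [[0, 0, 0], [1.0, -0.2, 0], 0],
    [[0, 0, 0], [0, 0, 0], 0],
    [[0, 0, 0], [0, 0, 0], 0]
  ]
}}

```text
time_s: 11.65
eef_pos: [460.8, 259.9, 147.2]
tool_rot: [-3.141, 0.001, 1.82]
wrist_force: [2.0, -0.3, -1.2]
width: 16.4
grip_force: 39.8
```

Request:
{"api": "play_rows", "payload": {
  "targets": [
    [[0, 0, 0], [0, 0, 2], 0],
    [[0, 0, 0], [0, 0, 2], 0],
    [[0, 0, 0], [0, 0, 1], 0],
    [[0, 0, 0], [0, 0, 0.3], 0],
    [[0, 0, 0], [0, 0, 0.2], 0],
    [[0, 0, 0], [0, 0, 0.2], 0],
    [[0, 0, 0], [0, 0, 0], 0],
    [[0, 0, 0], [0, 0, 0], 0]
  ]
}}

```text
time_s: 12.32
eef_pos: [461.4, 259.4, 92.8]
tool_rot: [-3.141, -0.001, 1.818]
wrist_force: [-7.6, -3.6, 23.5]
width: 16.4
grip_force: 43.7
```

Request:
{"api": "play_rows", "payload": {
  "targets": [
    [[0, 0, 0], [0, 0, -0.5], 0],
    [[0, 0, 0], [0, 0, -0.3], 0],
    [[0, 0, 0], [0, 0, 0], 0],
    [[0, 0, 0], [0, 0, 0], 0],
    [[0, 0, 0], [0, 0, 0], 0]
  ]
}}

```text
time_s: 12.73
eef_pos: [460.8, 260.7, 98.2]
tool_rot: [-3.142, 0.0, 1.82]
wrist_force: [0.0, -0.2, -1.4]
width: 16.2
grip_force: 39.6
```

Run:
```python
from h import *
o=observe();print(o["eef_pos"],o["tool_rot"],o["wrist_force"])
```

```text
[460.84985735 260.69841744  98.17050657] [-3.14151199e+00  1.51397393e-04  1.81986350e+00] [ 0.03222378 -0.23803599 -1.4011728 ]
```

Request:
{"api": "play_rows", "payload": {
  "targets": [
    [[0, 0, 0], [0.08, 0.2, 0], 0],
    [[0, 0, 0], [0, 0, 0], 0],
    [[0, 0, 0], [0, 0, 0.3], 0],
    [[0, 0, 0], [0, 0, 0.3], 0],
    [[0, 0, 0], [0, 0, 0.2], 0],
    [[0, 0, 0], [0, 0, 0.2], 0],
    [[0, 0, 0], [0, 0, 0], 0],
    [[0, 0, 0], [0, 0, 0], 0]
  ]
}}

```text
time_s: 13.4
eef_pos: [462.4, 262.1, 88.1]
tool_rot: [-3.141, 0.0, 1.82]
wrist_force: [0.4, 0.1, -1.4]
width: 16.6
grip_force: 39.6
```

Request:
{"api": "play_rows", "payload": {
  "targets": [
    [[0, 0, 0], [0, 0, 0.4], 0],
    [[0, 0, 0], [0, 0, 0.5], 0],
    [[0, 0, 0], [0, 0, 0.5], 0],
    [[0, 0, 0], [0, 0, 0.5], 0],
    [[0, 0, 0], [0, 0, 0.3], 0],
    [[0, 0, 0], [0, 0, 0.2], 0],
    [[0, 0, 0], [0, 0, 0.1], 0],
    [[0, 0, 0], [0, 0, 0], 0]
  ]
}}

```text
time_s: 14.07
eef_pos: [462.4, 262.1, 63.0]
tool_rot: [-3.141, 0.0, 1.82]
wrist_force: [-0.1, 0.3, -1.2]
width: 16.3
grip_force: 39.6
```

Request:
{"api": "play_rows", "payload": {
  "targets": [
    [[0, 0, 0], [0, 0, 0.05], 0],
    [[0, 0, 0], [0, 0, 0], 0],
    [[0, 0, 0], [0, 0, 0], 0]
  ]
}}

```text
time_s: 14.32
eef_pos: [462.6, 262.2, 62.9]
tool_rot: [3.141, -0.0, 1.82]
wrist_force: [-0.3, 0.6, -0.7]
width: 16.2
grip_force: 39.6
```

Request:
{"api": "play_rows", "payload": {
  "targets": [
    [[0, 0, 0], [0, 0, 0], 0.2],
    [[0, 0, 0], [0, 0, 0], 0.4],
    [[0, 0, 0], [0, 0, 0], 0.6],
    [[0, 0, 0], [0, 0, 0], 0.6],
    [[0, 0, 0], [0, 0, -2], 0.6],
    [[0, 0, 0], [0, 0, -3], 0.6],
    [[0, 0, 0], [0, 0, -3], 0.6],
    [[0, 0, 0], [0, 0, -1], 0.6]
  ]
}}

```text
time_s: 14.98
eef_pos: [464.3, 262.9, 156.6]
tool_rot: [3.137, -0.002, 1.82]
wrist_force: [0.4, 0.7, 0.2]
width: 51.2
grip_force: 0.0
```

Request:
{"api": "play_rows", "payload": {
  "targets": [
    [[0, 0, 0], [-3, 0.15, 0], 0.6],
    [[0, 0, 0], [-3, 0.15, 0], 0.6],
    [[0, 0, 0], [-3, 0.15, 0], 0.6],
    [[0, 0, 0], [-3, 0.15, 0], 0.6],
    [[0, 0, 0], [-3, 0.15, 0], 0.6],
    [[0, 0, 0], [-3, 0.15, 0], 0.6],
    [[0, 0, 0], [-3, 0.15, 0], 0.6],
    [[0, 0, 0], [-3, 0.12, 0], 0.6]
  ]
}}

```text
time_s: 15.65
eef_pos: [533.3, 31.1, 152.7]
tool_rot: [3.141, -0.0, 1.82]
wrist_force: [0.4, 0.3, 0.2]
width: 51.1
grip_force: 0.0
```

Request:
{"api": "play_rows", "payload": {
  "targets": [
    [[0, 0, 0], [-1.37, 0, 0], 0.6],
    [[0, 0, 0], [0, 0, 2], 0.6],
    [[0, 0, 0], [0, 0, 3], 0.6],
    [[0, 0, 0], [0, 0, 2], 0.6],
    [[0, 0, 0], [0, 0, 1.5], 0.6],
    [[0, 0, 0], [0, 0, 0], 0.6],
    [[0, 0, 0], [0, 0, 0], 0.6]
  ]
}}

```text
time_s: 16.23
eef_pos: [535.9, 19.0, 67.3]
tool_rot: [-3.14, 0.0, 1.82]
wrist_force: [0.3, 0.2, 1.1]
width: 51.4
grip_force: 0.0
```

Run:
```python
from h import *
t=cam("top","pics/t5.png");s=cam("side","pics/s5.png")
o=observe();print(o["eef_pos"],o["tool_rot"],o["wrist_force"],o["width"])
m=np.zeros((480,800,3),np.uint8)
def cr(im,x,y,w,h,k): return cv2.convertScaleAbs(cv2.resize(im[y:y+h,x:x+w],None,fx=k,fy=k,interpolation=cv2.INTER_CUBIC),alpha=1.2)
m[:,:400]=cr(s["pixels"],275,285,80,96,5);m[:,400:]=cr(s["pixels"],275,175,80,96,5)
cv2.imwrite("pics/m5.png",m)
```

```text
[537.09589022  19.16385081  68.66047757] [3.14037943e+00 1.84021627e-04 1.81998868e+00] [-0.27566187  0.33203444  0.03288591] 51.587964533866916
```

View pics/m5.png

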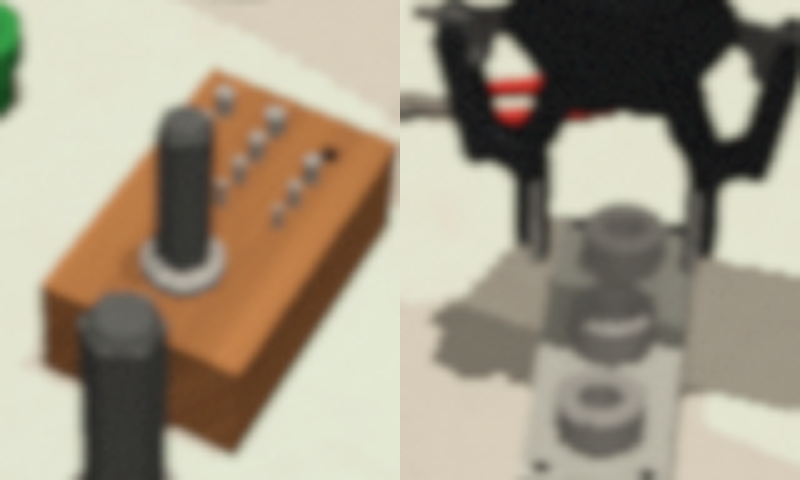

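The gauge stands home in the stand, with its collar on the wood at crop (183,265). The open fingers straddle the middle bush. I'm descending to grasp its head.

Request:
{"api": "play_rows", "payload": {
  "targets": [
    [[0, 0, 0], [0, 0, 1], 0.6],
    [[0, 0, 0], [0, 0, 1], 0.6],
    [[0, 0, 0], [0, 0, 0.8], 0.6],
    [[0, 0, 0], [0, 0, 0.5], 0.6],
    [[0, 0, 0], [0, 0, 0.3], 0.6],
    [[0, 0, 0], [0, 0, 0], 0.6],
    [[0, 0, 0], [0, 0, 0], 0.5],
    [[0, 0, 0], [0, 0, 0], 0.45]
  ],
  "newtons": 50
}}

```text
time_s: 17.0
eef_pos: [536.6, 19.1, 31.9]
tool_rot: [3.141, 0.0, 1.82]
wrist_force: [0.5, -0.1, 1.0]
width: 38.7
grip_force: 0.0
```

Request:
{"api": "play_rows", "payload": {
  "targets": [
    [[0, 0, 0], [0, 0, 0], 0.4],
    [[0, 0, 0], [0, 0, 0], 0.35],
    [[0, 0, 0], [0, 0, 0], 0.3],
    [[0, 0, 0], [0, 0, 0], 0.2],
    [[0, 0, 0], [0, 0, 0], 0.2],
    [[0, 0, 0], [0, 0, 0], 0.2],
    [[0, 0, 0], [0, 0, 0], 0.2]
  ],
  "newtons": 50
}}

```text
time_s: 17.58
eef_pos: [536.9, 19.2, 32.4]
tool_rot: [3.141, -0.0, 1.82]
wrist_force: [-0.7, -0.1, 5.3]
width: 32.7
grip_force: 49.4
```

Request:
{"api": "play_rows", "payload": {
  "targets": [
    [[0, 0, 0], [0, 0, -0.3], 0.2],
    [[0, 0, 0], [0, 0, -0.7], 0.2],
    [[0, 0, 0], [0, 0, -1.5], 0.2],
    [[0, 0, 0], [0, 0, -2], 0.2],
    [[0, 0, 0], [0, 0, -2], 0.2],
    [[0, 0, 0], [0, 0, -2], 0.2],
    [[0, 0, 0], [0, 0, 0], 0.2],
    [[0, 0, 0], [0, 0, 0], 0.2]
  ]
}}

```text
time_s: 18.25
eef_pos: [536.8, 19.4, 117.7]
tool_rot: [3.14, -0.0, 1.82]
wrist_force: [0.5, 0.3, -1.4]
width: 32.7
grip_force: 50.8
```

Request:
{"api": "play_rows", "payload": {
  "targets": [
    [[0, 0, 0], [-2.4, -1.78, 0], 0.2],
    [[0, 0, 0], [-2.4, -1.78, 0], 0.2],
    [[0, 0, 0], [-2.4, -1.78, 0], 0.2],
    [[0, 0, 0], [-2.4, -1.78, 0], 0.2],
    [[0, 0, 0], [-2.4, -1.78, 0], 0.2],
    [[0, 0, 0], [-2.4, -1.78, 0], 0.2],
    [[0, 0, 0], [-2.4, -1.78, 0], 0.2],
    [[0, 0, 0], [-2.48, -1.81, 0], 0.2]
  ]
}}

```text
time_s: 18.92
eef_pos: [444.1, -203.5, 115.6]
tool_rot: [-3.14, -0.001, 1.82]
wrist_force: [0.5, -0.4, -2.6]
width: 32.9
grip_force: 50.8
```

Request:
{"api": "play_rows", "payload": {
  "targets": [
    [[0, 0, 0], [0, 0, 1], 0.2],
    [[0, 0, 0], [0, 0, 1], 0.2],
    [[0, 0, 0], [0, 0, 0.5], 0.2],
    [[0, 0, 0], [0, 0, 0], 0.2],
    [[0, 0, 0], [0, 0, 0], 0.2],
    [[0, 0, 0], [0, 0, 0], 0.2]
  ]
}}

```text
time_s: 19.42
eef_pos: [446.1, -201.9, 91.6]
tool_rot: [-3.141, -0.0, 1.822]
wrist_force: [-0.1, -0.3, -1.8]
width: 32.7
grip_force: 50.8
```

Run:
```python
from h import *
t=cam("top","pics/t6.png");s=cam("side","pics/s6.png")
o=observe();print(o["eef_pos"],o["tool_rot"],o["wrist_force"],o["width"],o["grip_force"])
m=np.zeros((480,800,3),np.uint8)
def cr(im,x,y,w,h,k): return cv2.convertScaleAbs(cv2.resize(im[y:y+h,x:x+w],None,fx=k,fy=k,interpolation=cv2.INTER_CUBIC),alpha=1.2)
m[:,:400]=cr(t["pixels"],410,240,80,96,5);m[:,400:]=cr(s["pixels"],350,125,80,96,5)
cv2.imwrite("pics/m6.png",m)
```

```text
[ 446.21017474 -202.31327927   91.99925862] [3.14117321e+00 1.17755051e-04 1.82129983e+00] [-0.68497058  0.25859458 -1.63526873] 32.777237810847424 50.810499005019665
```

View pics/m6.png

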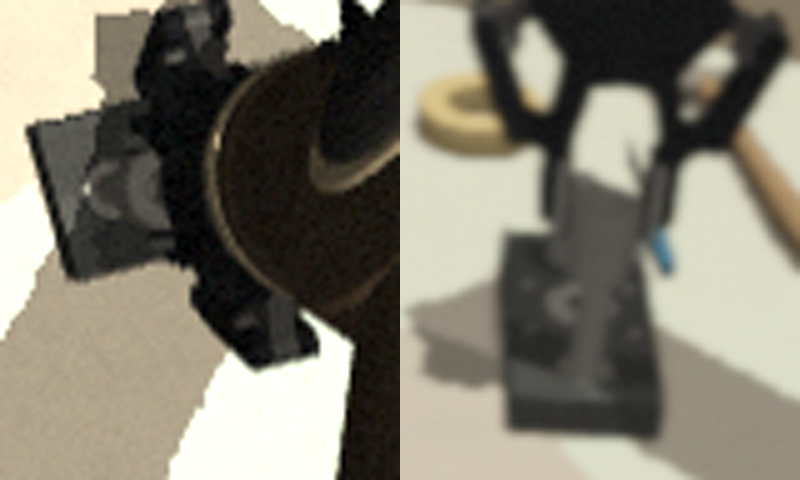

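The left panel shows the shoe with the gripper over the bare post. The right panel shows the bush held level above the post, with the post column at crop x about 592. I'm easing it down.

Request:
{"api": "play_rows", "payload": {
  "targets": [
    [[0, 0, 0], [0, 0, 0.2], 0.2],
    [[0, 0, 0], [0, 0, 0.2], 0.2],
    [[0, 0, 0], [0, 0, 0.2], 0.2],
    [[0, 0, 0], [0, 0, 0.2], 0.2],
    [[0, 0, 0], [0, 0, 0.1], 0.2],
    [[0, 0, 0], [0, 0, 0.1], 0.2],
    [[0, 0, 0], [0, 0, 0], 0.2],
    [[0, 0, 0], [0, 0, 0], 0.2]
  ]
}}

```text
time_s: 20.18
eef_pos: [445.7, -202.8, 81.7]
tool_rot: [-3.142, -0.0, 1.82]
wrist_force: [0.2, 0.5, -1.9]
width: 32.9
grip_force: 50.8
```

Request:
{"api": "play_rows", "payload": {
  "targets": [
    [[0, 0, 0], [0, 0, 0.2], 0.2],
    [[0, 0, 0], [0, 0, 0.2], 0.2],
    [[0, 0, 0], [0, 0, 0.2], 0.2],
    [[0, 0, 0], [0, 0, 0.1], 0.2],
    [[0, 0, 0], [0, 0, 0.1], 0.2],
    [[0, 0, 0], [0, 0, 0], 0.2],
    [[0, 0, 0], [0, 0, 0], 0.2]
  ]
}}

```text
time_s: 20.77
eef_pos: [445.8, -202.7, 73.7]
tool_rot: [3.142, -0.0, 1.82]
wrist_force: [1.8, 0.6, -2.5]
width: 32.6
grip_force: 50.8
```

Request:
{"api": "play_rows", "payload": {
  "targets": [
    [[0, 0, 0], [0, 0, 0.2], 0.2],
    [[0, 0, 0], [0, 0, 0.3], 0.2],
    [[0, 0, 0], [0, 0, 0.3], 0.2],
    [[0, 0, 0], [0, 0, 0.3], 0.2],
    [[0, 0, 0], [0, 0, 0.2], 0.2],
    [[0, 0, 0], [0, 0, 0.1], 0.2],
    [[0, 0, 0], [0, 0, 0], 0.2],
    [[0, 0, 0], [0, 0, 0], 0.2]
  ]
}}

```text
time_s: 21.43
eef_pos: [445.8, -202.7, 59.7]
tool_rot: [3.142, -0.0, 1.82]
wrist_force: [2.5, 0.9, -4.3]
width: 32.8
grip_force: 50.7
```

Request:
{"api": "play_rows", "payload": {
  "targets": [
    [[0, 0, 0], [0, 0, 0.3], 0.2],
    [[0, 0, 0], [0, 0, 0.3], 0.2],
    [[0, 0, 0], [0, 0, 0.3], 0.2],
    [[0, 0, 0], [0, 0, 0.2], 0.2],
    [[0, 0, 0], [0, 0, 0.1], 0.2],
    [[0, 0, 0], [0, 0, 0], 0.2],
    [[0, 0, 0], [0, 0, 0], 0.2]
  ]
}}

```text
time_s: 22.02
eef_pos: [445.9, -202.8, 47.6]
tool_rot: [3.142, 0.0, 1.82]
wrist_force: [3.9, 1.9, -4.3]
width: 32.7
grip_force: 50.6
```

Nearly down. The last few mm go gently until it seats.

Request:
{"api": "play_rows", "payload": {
  "targets": [
    [[0, 0, 0], [0.0, 0.0, 0.2], 0.2],
    [[0, 0, 0], [0, 0, 0.1], 0.2],
    [[0, 0, 0], [0, 0, 0.1], 0.2],
    [[0, 0, 0], [0, 0, 0.1], 0.2],
    [[0, 0, 0], [0, 0, 0.05], 0.2],
    [[0, 0, 0], [0, 0, 0.05], 0.2],
    [[0, 0, 0], [0, 0, 0], 0.2],
    [[0, 0, 0], [0, 0, 0], 0.2]
  ]
}}

```text
time_s: 22.68
eef_pos: [446.0, -202.8, 42.3]
tool_rot: [3.141, -0.0, 1.82]
wrist_force: [0.7, 3.2, 7.7]
width: 32.6
grip_force: 51.8
```

Request:
{"api": "play_rows", "payload": {
  "targets": [
    [[0, 0, 0], [0, 0, 0], 0.45],
    [[0, 0, 0], [0, 0, 0], 0.55],
    [[0, 0, 0], [0, 0, 0], 0.6],
    [[0, 0, 0], [0, 0, 0], 0.6],
    [[0, 0, 0], [0, 0, -2], 0.6],
    [[0, 0, 0], [0, 0, -3], 0.6],
    [[0, 0, 0], [0, 0, -3], 0.6],
    [[0, 0, 0], [0, 0, -3], 0.6]
  ]
}}

```text
time_s: 23.35
eef_pos: [444.8, -203.1, 152.6]
tool_rot: [-3.14, -0.0, 1.819]
wrist_force: [0.2, -0.2, 0.8]
width: 51.4
grip_force: 0.0
```

Request:
{"api": "play_rows", "payload": {
  "targets": [
    [[0, 0, 0], [0, 0, -3], 0.6],
    [[0, 0, 0], [-3, 0, 0], 0.6],
    [[0, 0, 0], [-3, 0, 0], 0.6],
    [[0, 0, 0], [-3, 0, 0], 0.6],
    [[0, 0, 0], [-3, 0, 0], 0.6],
    [[0, 0, 0], [-3, 0, 0], 0.6],
    [[0, 0, 0], [0, 0, 0], 0.6],
    [[0, 0, 0], [0, 0, 0], 0.6]
  ]
}}

```text
time_s: 24.02
eef_pos: [481.7, -349.9, 181.1]
tool_rot: [-3.14, 0.0, 1.817]
wrist_force: [0.4, 0.1, 0.0]
width: 51.3
grip_force: 0.0
```

Run:
```python
from h import *
t=cam("top","pics/t7.png");s=cam("side","pics/s7.png")
o=observe();print(o["eef_pos"],o["wrist_force"],o["width"])
m=np.zeros((600,800,3),np.uint8)
def put(im,x,y,w,h,k,X,Y): m[Y:Y+h*k,X:X+w*k]=cv2.convertScaleAbs(cv2.resize(im[y:y+h,x:x+w],None,fx=k,fy=k,interpolation=cv2.INTER_CUBIC),alpha=1.2)
put(t["pixels"],410,236,80,60,5,0,0);put(s["pixels"],350,140,80,80,5,400,0)
put(s["pixels"],200,200,160,98,2,0,300);put(s["pixels"],270,290,90,66,3,400,400)
cv2.imwrite("pics/m7.png",m)
```

```text
[ 482.19659335 -347.4446383   181.18405775] [ 1.34502576 -0.16460083  0.09750839] 51.293711876239854
```

View pics/m7.png

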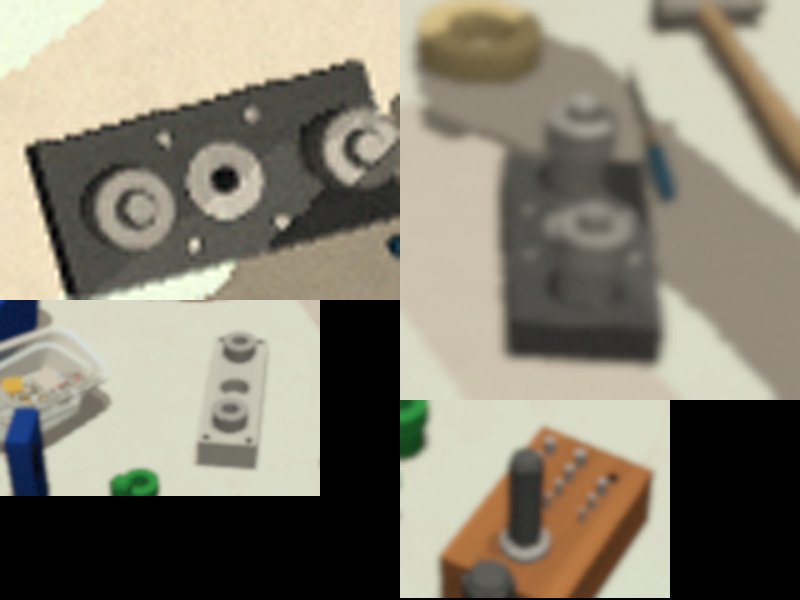

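The bush sits square on the bare post at crop (135,208), with its height matching a seated bush. The other two bushes are still seated in the block, the gauge is home, and the arm is clear. I'm handing the job in.

```bash
python3 -c "
from station import close_job
print(close_job())"
```

```text
the job is handed in; nothing more can be done
None
```

The middle bush was the good one: it took the gauge's pin to the collar, and it now sits fully down on the bare post, with the gauge back in its stand and the other two bushes left in the block; the job is handed in, with no verdict returned.

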